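# Weigh a sample cylinder on a spring balance with a drag pointer

### The arm

A 7-joint arm with a two-finger parallel gripper is mounted at the origin on a cart in front of the work surface, level with it; the furniture and walls round the work are solid. World frame = base frame: x ahead of the robot, y to its left, z up, the work surface at z = 0. Lengths are in m, angles in rad, forces in N, time in s.
With the tool pointing down it reaches from about 0.375 to 0.925 m from the base axis. Payload 3.1 kg.
Tool frame: the origin (TCP) lies between the finger pads; the fingertips stand 19 mm ahead of it and the grasp point (between the pads) is the TCP; z points along the fingers, y is the direction in which the jaws open and shut (so a half turn about z gives the same grasp; the last joint's range is limited). The gripper opens to 85 mm and grips with 20 to 120 N. Pads are 22 mm wide; open, the fingers measure 114 mm over their backs; the gripper's body (76 mm by 85 mm) begins 54 mm behind the grasp point. The pads swing forward as they close: fully open they stand 13 mm farther back than shut.
Start: joints at [-1.223, 0.383, 0.044, 1.598, -0.018, 1.161, -0.05], TCP at [0.28, 0.586, 0.25] pointing down, gripper open.
Joint ranges: [-2.61, 2.61], [-0.41, 2.15], [-1.48, 1.57], [0, 2.5], [-1.57, 4.71], [0.05, 1.97], [-2.85, 2.85]. Speed limits (rad/s): [2.79, 2.79, 3.14, 3.14, 3.14, 3.14, 3.14].

### API

Orientations are given as a unit quaternion [x, y, z, w].
In Python, from bench import move_ptp, movel, move_j, move_gripper, pause, inverse_kinematics, read_camera, camera_params, MotionError, sign_off, look_for, tip_of, read_time_s, read_qpos, read_joint_vel, read_effort, read_eef_pos, read_tcp_rot, read_ft_force, read_ft_torque, read_finger_gap gives the robot as it stands. Calls block until the motion is done:
- move_ptp(position, orientation): joint-space move of the TCP to a pose.
- movel(position, orientation=None, speed=0.15): straight line of the TCP; orientation=None keeps the orientation; speed is the mean speed in m/s.
- move_j(angles): joint-space move.
- move_gripper(opening, effort=None): finger opening in m; effort is the grip in N (None keeps the last); returns when the fingers have stopped.
- pause(seconds).
- inverse_kinematics(position, orientation): joint angles nearest the present ones, or None.
- read_camera(name): name is "side" or "top"; returns the picture (400x640x3 uint8, red, green, blue); there is no depth.
- camera_params(name): a dict with "K" (3x3 intrinsics, pixels), "camera_from_world" (4x4, takes a point from world to camera coordinates). Camera axes: x right, y down, z forward; pixel columns grow to the right and rows downward; lengths in m; the calibration is good to about 2 mm. A picture is of the moment at which its call begins. camera_params takes no time and is no camera call.
A pose or a line that the arm cannot do raises MotionError and nothing moves.
- sign_off(): hands the job in, once; it reports no verdict.
Trained networks look in the newest picture that a camera, given by its name, has taken for a name from the list of things; names that differ only in an ending like _2 or _b are one class to them, and where a whole thing is asked for, a point or a joint stands for the part that bears it (a point fixed in the world has none). Each returns a list of dicts, best first, with "confidence" (0 to 1); they miss things now and then, are a little off and sometimes report something else, mostly with a low value. They report only what shows in the picture. A call takes as long as a camera call.
- look_for(camera, name): "at" ([column, row] in pixels, amid what is visible of it).
- tip_of(camera, name): "at" ([column, row] in pixels: a listed point, or the origin of a listed thing).
Readings, each from a call of its own:
- read_time_s(): time.
- read_qpos(): joint angles.
- read_joint_vel(): joint speeds.
- read_effort(): joint torques, N m.
- read_eef_pos(): TCP position.
- read_tcp_rot(): TCP orientation.
- read_ft_force(): force on the tool from outside, world axes, zero at the start.
- read_ft_torque(): the same for the moment, N m.
- read_finger_gap(): finger opening in m.
Only numpy, scipy, OpenCV 4.12 (cv2) and the standard library are available. Lean on these libraries where they do the work, as an engineer would, in place of code of your own. Each camera call takes 0.05 s, during which the arm holds its last target.

### The job

Weigh the small steel gas cylinder on the bench spring balance: first slide the drag pointer up by its black tab until it meets the unloaded hook carriage, and let go of it; from then on leave it to the balance. Then hang the cylinder by its bail on the hook and hand its weight over to the spring gently (never more than 16 N on the carriage), neither letting it drop nor pulling it further down than its own weight does, so that the drag pointer, which keeps the lowest reading, ends level with the settled carriage to within one 5 mm division. Leave the cylinder hanging free and still, and the other things on the table where they are.

Things in the scene. Friction and masses are not known exactly. Their poses are not given: they have to be found in the camera images.
- balance: Bench spring balance, fixed: grey foot 180 x 120 x 14 mm, column 40 x 40 mm to a height of 342 mm with a white scale of 5 mm divisions on its front. Origin: centre of the foot's underside; z up; -x is the front, to which the hook points. The scale face lies at x = +40 mm; column and scale span y = -20 to +38 mm. Carriage, hook and drag pointer share its yaw.
- carriage: Steel hook carriage, slides straight down the scale face against a spring: about 85 N/m (12 mm per N), 0.5 N preload on its upper stop. Lightly damped: a load let go off balance bobs for 2 to 3 s and overshoots. Origin: its index line on the scale face, 275 mm above the table when unloaded. Cylinders weigh 0.35 to 0.82 kg, not known beforehand, and lower it by 35 to 95 mm.
- hook_seat (a point): Top of the 7 mm round hook bar in its saddle, where the bail must rest: 105 mm in front (-x) of the carriage origin and 1.5 mm above it. Nothing stands above the hook. The bar runs straight out from the carriage, dips into this saddle and ends in the upturned tip.
- hook_tip (a point): Upturned tip of the hook (centre of its round end, radius 3.5 mm), 16 mm further out (-x) than the seat; its top is 13 mm above the seat. Tip and saddle together are 20 mm high, so a bail must be about level to pass over them along the balance's x.
- drag_pointer: Drag (peak) pointer below the carriage: the carriage pushes it down and friction (0.4 N; it weighs 0.25 N) keeps it there. Slides up and down only. Origin: its index line on the scale face, level with the carriage's origin when it touches the carriage from below. It starts 104 to 124 mm lower, left by an earlier, heavier weighing. Its upper stop is at zero, 275 mm above the table.
- drag_grip (a point): Centre of the drag pointer's black grip tab: 10 mm (along balance x) x 18 mm (along balance y) x 34 mm high, at the end of a 6 mm rod that runs 95 mm out to the -y side of the balance, 8 mm in front of the scale face and 16 mm below this point. Level with the drag pointer's origin.
- cylinder: Small upright stainless gas sample cylinder, 49 mm diameter, 54 mm tall below its narrow neck; short valve stubs on the neck along its x, z = 58 to 78 mm; stiff wire bail on top. Origin: centre of its underside, z up. The bail stands in its y-z plane: 6 mm wire, 38 mm wide outside along y, 26 mm inside; upright sides z = 79 to 106 mm, peaked top 124 mm high, open along x.
- bail_grip (a point): Middle of the bail opening, 95 mm above the cylinder's underside: the bail's upright sides can be pinched here across the cylinder's y axis (38 mm).
- bail_top (a point): Underside of the peak of the bail, 118 mm above the cylinder's underside: the point that rests in the hook's saddle.
- block_a: White clamp block lying on the table, 34 x 75 x 14 mm; leave it alone. Origin: centre of its underside.
- block_d: White clamp block lying on the table, 34 x 70 x 14 mm; leave it alone. Origin: centre of its underside.
- lc_column: Steel tube with end nuts lying on the table, 176 mm long (its y axis), 17 mm high; leave it alone. Origin: centre of its underside.
- fitting_jar: Small clear jar with a white lid, 45 mm wide, 58 mm high; leave it alone. Origin: centre of its underside.
- ptfe_tape: Roll of white tape lying on the table, 48 mm wide, 13 mm high; leave it alone. Origin: centre of its underside.

How it is judged:
By the outcome, as a careful person would: the job done as asked, in the order asked, and still so for the second after the job is handed in, with the robot touching nothing.
It also fails if it takes over 72 s, if anything falls off the work surface, if the arm or the gripper's body presses on something with over 40 N, if the wrist force passes 120 N, or if a joint passes its speed limit or range.

## Working session

There is one attempt and no reset: what is moved stays moved. The work goes in short steps, each a Python script; the robot and the scene stay as the last script left them, time stands still between calls to the robot, and variables do not carry over. Pictures are saved under pics/ and viewed, and the job is handed in when it is done.

```bash
mkdir -p pics; ls; python3 - <<'E'
from bench import *
import cv2, numpy as np
print(read_time_s(), read_eef_pos(), read_tcp_rot(), read_finger_gap(), read_ft_force())
for c in ("side","top"):
    im=read_camera(c); cv2.imwrite(f"pics/{c}0.png",im[:,:,::-1])
    p=camera_params(c); print(c,np.round(p["K"],1).tolist(),np.round(p["camera_from_world"],3).tolist())
    for n in ["balance","carriage","hook_seat","hook_tip","drag_pointer","drag_grip","cylinder","bail_grip","bail_top","fitting_jar"]:
        r=tip_of(c,n); print(n,[(np.round(d["at"],1).tolist(),round(d["confidence"],2)) for d in r[:3]])
print(read_time_s())
E
```

```text
pics
0.0 [0.27985982 0.58566661 0.24886194] [ 2.21020781e-01  9.75268187e-01 -1.31029260e-03 -2.46874910e-04] 0.08546707840243158 [ 0.51495075  1.05273866 -0.10442709]
side [[380.4, 0.0, 320.5], [0.0, 380.4, 201.1], [0.0, 0.0, 1.0]] [[0.837, -0.547, -0.012, -0.534], [-0.352, -0.522, -0.777, 0.268], [0.419, 0.655, -0.629, 1.002], [0.0, 0.0, 0.0, 1.0]]
balance [([288.0, 193.8], 0.62)]
carriage [([296.5, 120.1], 0.52), ([301.3, 229.0], 0.24)]
hook_seat [([264.2, 130.9], 0.71), ([299.3, 235.3], 0.68)]
hook_tip []
drag_pointer [([296.9, 153.5], 0.39)]
drag_grip [([309.3, 168.4], 0.39)]
cylinder [([302.3, 254.6], 0.67)]
bail_grip [([298.1, 234.1], 0.68)]
bail_top [([302.3, 229.1], 0.68), ([374.8, 350.6], 0.19)]
fitting_jar [([379.2, 351.9], 0.79)]
top [[436.0, 0.0, 314.5], [0.0, 436.0, 190.3], [0.0, 0.0, 1.0]] [[-0.049, -0.999, 0.002, -0.108], [-0.974, 0.047, -0.222, 0.62], [0.222, -0.013, -0.975, 1.387], [0.0, 0.0, 0.0, 1.0]]
balance [([231.8, 198.0], 0.58)]
carriage [([217.0, 167.0], 0.47)]
hook_seat [([212.3, 203.9], 0.43)]
hook_tip [([209.6, 210.2], 0.58)]
drag_pointer [([221.4, 178.8], 0.45)]
drag_grip [([255.6, 183.1], 0.45)]
cylinder [([315.9, 232.8], 0.64)]
bail_grip [([314.4, 226.1], 0.72)]
bail_top [([316.2, 225.5], 0.65)]
fitting_jar [([416.0, 228.7], 0.74)]
1.1
```

View pics/side0.png

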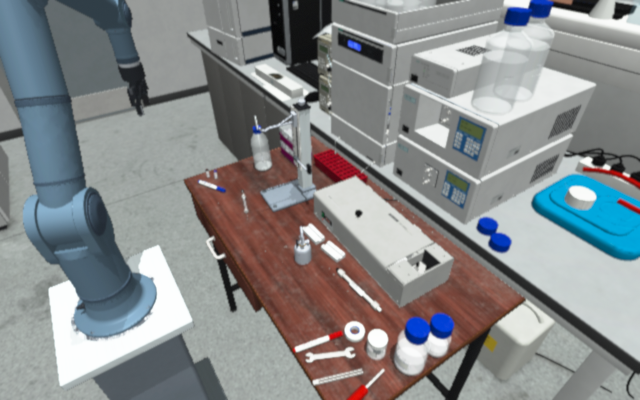

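View pics/top0.png

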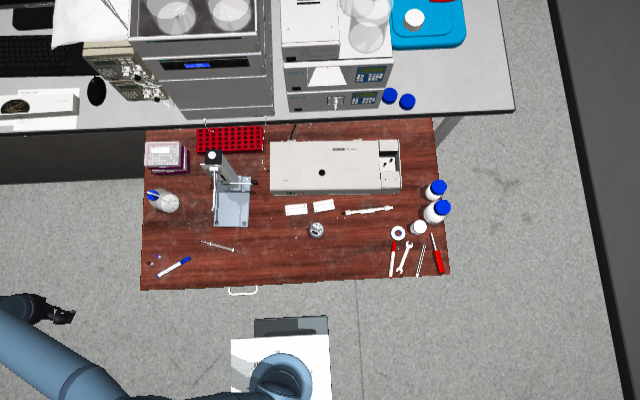

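```bash
cat > h.py <<'E'
from bench import *
import cv2, numpy as np
from scipy.optimize import least_squares
P={c:camera_params(c) for c in("side","top")}
def proj(c,X):
    X=np.atleast_2d(X);p=P[c];M=np.array(p["camera_from_world"]);x=X@M[:3,:3].T+M[:3,3];u=x@np.array(p["K"]).T
    return u[:,:2]/u[:,2:]
def tri(s,t):
    f=lambda X:np.r_[proj("side",X)[0]-s,proj("top",X)[0]-t]
    r=least_squares(f,[0.6,0.1,0.1]);return r.x,np.abs(r.fun).max()
def onz(c,px,z):
    r=least_squares(lambda q:proj(c,[q[0],q[1],z])[0]-px,[0.6,0.1]);return r.x
def bal(loc,b):  # b=x,y,yaw
    loc=np.atleast_2d(loc);c,s=np.cos(b[2]),np.sin(b[2])
    return np.c_[b[0]+c*loc[:,0]-s*loc[:,1],b[1]+s*loc[:,0]+c*loc[:,1],loc[:,2]]
E
python3 - <<'E'
from h import *
for n,s,t in [("balance",[288,193.8],[231.8,198]),("carriage",[296.5,120.1],[217,167]),("seat",[264.2,130.9],[212.3,203.9]),("drag",[296.9,153.5],[221.4,178.8]),("grip",[309.3,168.4],[255.6,183.1]),("cyl",[302.3,254.6],[315.9,232.8]),("bailgrip",[298.1,234.1],[314.4,226.1]),("bailtop",[302.3,229.1],[316.2,225.5])]:
    print(n,tri(s,t))
for c,a in(("side",4),("top",4)):
    im=cv2.imread(f"pics/{c}0.png")
    x,y=(220,70) if c=="side" else (170,120)
    cv2.imwrite(f"pics/{c}0z.png",cv2.resize(im[y:y+145 if c=="top" else y+200,x:x+190],None,fx=4,fy=4 if c=="top" else 3,interpolation=cv2.INTER_CUBIC))
E
```

```text
balance (array([0.60882511, 0.15300443, 0.0021559 ]), np.float64(2.1733245749986736))
carriage (array([0.64684845, 0.14210432, 0.282439  ]), np.float64(0.45528759818466824))
seat (array([0.54157119, 0.15814622, 0.26986687]), np.float64(0.5828702196008635))
drag (array([0.64690305, 0.1556514 , 0.15305311]), np.float64(0.026234470634733498))
grip (array([0.62688232, 0.04636442, 0.16121193]), np.float64(0.4439768431654443))
cyl (array([ 0.48209433, -0.13737269,  0.01797369]), np.float64(1.143495789744577))
bailgrip (array([ 0.48511317, -0.12932935,  0.09461267]), np.float64(1.6544201396217204))
bailtop (array([ 0.48968958, -0.13720251,  0.11585616]), np.float64(0.22386087449831393))
```

The side view shows the balance at about (295,150), its foot at (288,195), and the cylinder with its bail at (302,245). In the top view the balance is at (230,195) and the cylinder at (316,230).

View pics/side0z.png

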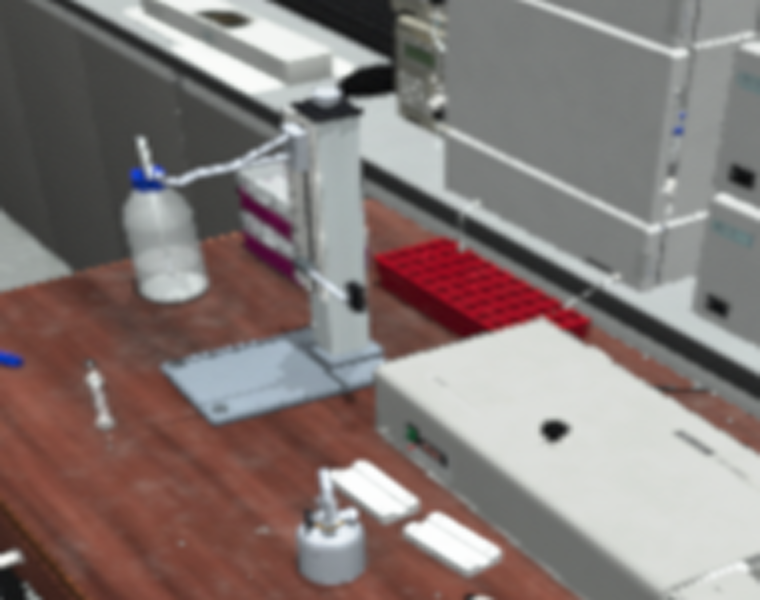

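View pics/top0z.png

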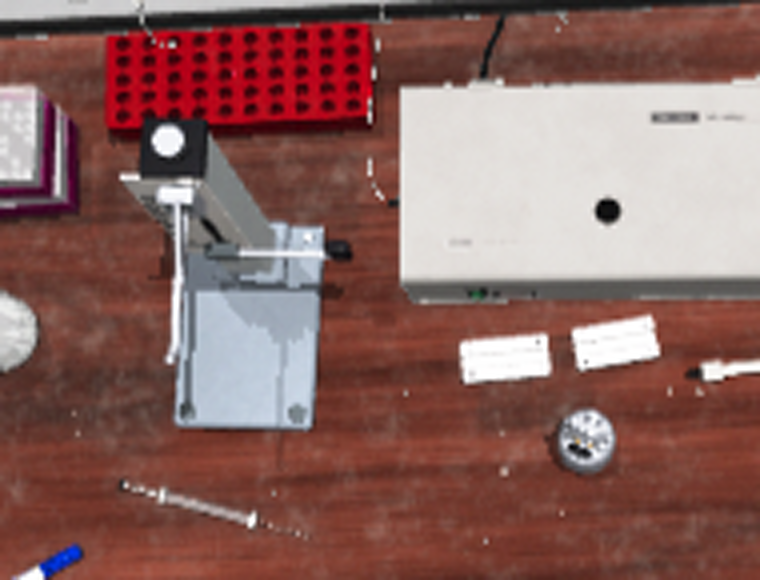

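```bash
python3 - <<'E'
from h import *
fc=lambda sx,sy:(sx*.09,sy*.06,.014)
obs=[("top",fc(-1,1),(214,227),1.5),("top",fc(-1,-1),(248,227.5),1.5),("top",fc(1,-1),(250.8,177),1.5),
("side",fc(-1,1),(261.2,192.7),1.5),("side",fc(-1,-1),(273,210.7),1.5),("side",fc(1,-1),(315.7,189),1.5),
("side","car",(296.5,120.1),2),("top","car",(217,167),2),("side","seat",(264.2,130.9),2),("top","seat",(212.3,203.9),2),("top","tip",(209.6,210.2),2),
("side","grip",(309.3,168.4),1.5),("top","grip",(255.6,183.1),1.5),("side","drag",(296.9,153.5),2),("top","drag",(221.4,178.8),2)]
def loc(l,p):
    if not isinstance(l,str): return l
    return {"car":(.04,p[3],.275),"seat":(-.065,p[3],.2765),"tip":(-.081,p[3],.286),"grip":(.032,p[3]-p[5],p[4]),"drag":(.04,p[3],p[4])}[l]
def f(p): return np.concatenate([(proj(c,bal(loc(l,p),p))[0]-o)/s for c,l,o,s in obs])
r=least_squares(f,[.61,.15,0,0.0,.16,.095],loss="soft_l1")
print(np.round(r.x,4)); 
for (c,l,o,s),e in zip(obs,f(r.x).reshape(-1,2)*[[q[3]] for q in obs]): print(c,l,np.round(e,1))
b=r.x
print("seat",bal(loc("seat",b),b),"grip",bal(loc("grip",b),b))
# cylinder zoom
for c,(x,y) in (("side",(280,215)),("top",(296,205))):
    im=cv2.imread(f"pics/{c}0.png")[y:y+55,x:x+45]
    cv2.imwrite(f"pics/cyl_{c}.png",cv2.resize(im,None,fx=10,fy=10,interpolation=cv2.INTER_CUBIC))
E
```

```text
[ 0.6031  0.1465 -0.0642  0.0056  0.1594  0.1029]
top (-0.09, 0.06, 0.014) [-0.7 -0.4]
top (-0.09, -0.06, 0.014) [ 0.5 -0.4]
top (0.09, -0.06, 0.014) [ 0.2 -1. ]
side (-0.09, 0.06, 0.014) [-2.  -1.7]
side (-0.09, -0.06, 0.014) [-0.  -0.8]
side (0.09, -0.06, 0.014) [4.3 4.2]
side car [-1.6  1.4]
top car [-2.2  2.4]
side seat [-0.2 -1.6]
top seat [-0.   1.1]
top tip [ 1.5 -0.2]
side grip [-0.1  0.3]
top grip [-0.1 -0.9]
side drag [-0.1 -0.5]
top drag [1.5 0.5]
seat [[0.53857861 0.1562698  0.2765    ]] grip [[0.62877447 0.04730952 0.15941517]]
```

View pics/cyl_side.png

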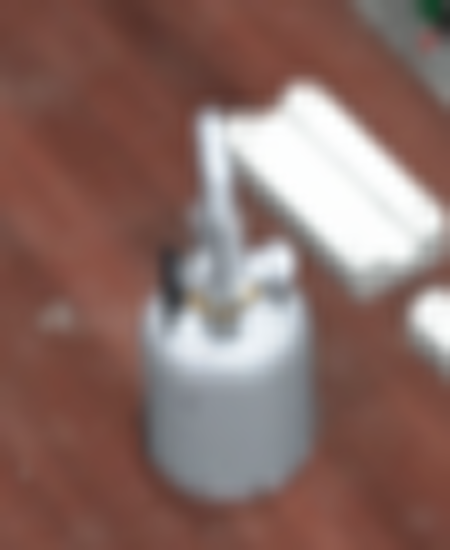

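View pics/cyl_top.png

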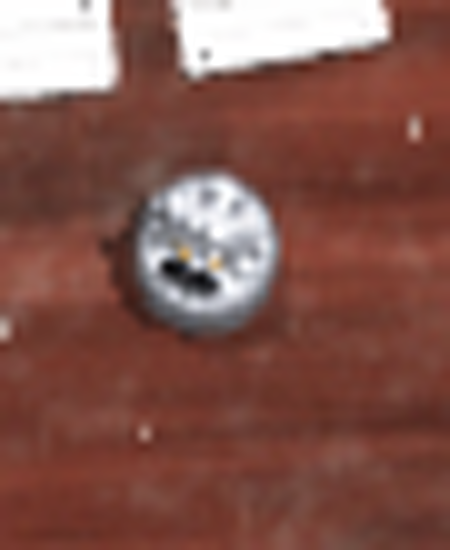

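The zooms show the bail edge-on in the side view, with its peak at (301,226), and the valve stubs on a tilt in the top view. I'll overlay models to refine the hook line and the bail yaw.

```bash
cat >> h.py <<'E'
def qd(psi):  # tool down, tool y at angle psi
    a=(psi+np.pi/2)/2; return [float(np.cos(a)),float(np.sin(a)),0.,0.]
def zoom(im,x,y,w,h,k): return cv2.resize(im[y:y+h,x:x+w],None,fx=k,fy=k,interpolation=cv2.INTER_CUBIC)
def draw(z,c,pts,x,y,k,col):
    u=(proj(c,pts)-[x,y]+.5)*k
    cv2.polylines(z,[np.int32(np.round(u))],False,col,1,cv2.LINE_AA)
def bailpts(cx,cy,yaw,z0=0):
    L=np.array([(0,s*.016,h) for s,h in ((-1,.079),(-1,.106))]+[(0,0,.121)]+[(0,.016,.106),(0,.016,.079)])
    return bal(L+[0,0,z0],(cx,cy,yaw))
E
python3 - <<'E'
from h import *
print("box",tri([314,196.7],[270,191]))
print("hook ends",onz("top",(214.5,170),.279),onz("top",(212.5,210),.28))
fc=lambda sx,sy:(sx*.09,sy*.06,.014)
obs=[("top",fc(-1,1),(214,227),1),("top",fc(-1,-1),(248,227.5),1),("top",fc(1,-1),(250.8,177),1),
("side",fc(-1,1),(261.2,192.7),1.5),("side",fc(-1,-1),(273,210.7),1.5),
("side","seat",(264.2,130.9),2),("top","seat",(212.3,203.9),2),("top","tip",(209.6,210.2),2),
("side","grip",(309.3,168.4),1.5),("top","grip",(255.6,183.1),1.5)]
def loc(l,p):
    if not isinstance(l,str): return l
    return {"seat":(-.065,0,.2765),"tip":(-.081,0,.286),"grip":(.032,-p[4],p[3])}[l]
def f(p): return np.concatenate([(proj(c,bal(loc(l,p),p))[0]-o)/s for c,l,o,s in obs])
r=least_squares(f,[.61,.15,0,.16,.095],loss="soft_l1");b=r.x;print(np.round(b,4),np.round(f(b).reshape(-1,2),1).tolist())
print("seat",bal(loc("seat",b),b),"grip",bal(loc("grip",b),b))
for c,(x,y,w,h,k) in dict(side=(245,95,80,120,6),top=(195,140,70,95,6)).items():
    im=cv2.imread(f"pics/{c}0.png");z=zoom(im,x,y,w,h,k)
    draw(z,c,bal([fc(1,-1),fc(-1,-1),fc(-1,1),fc(1,1)],b),x,y,k,(0,255,0))
    draw(z,c,bal([(.04,0,.2765),(-.055,0,.28),(-.065,0,.273),(-.081,0,.286)],b),x,y,k,(0,0,255))
    draw(z,c,bal([(.032,-.02,b[3]-.016),(.032,-b[4],b[3]-.016),(.032,-b[4],b[3]+.017)],b),x,y,k,(255,0,255))
    draw(z,c,bal([(.04,-.02,0.014),(.04,-.02,.342),(.04,.038,.342),(.04,.038,.014)],b),x,y,k,(255,255,0))
    cv2.imwrite(f"pics/ov_{c}.png",z)
tiles=[]
for yd in (50,60,70,80):
    row=[]
    for c,(x,y,w,h,k) in dict(side=(285,218,36,40,5),top=(298,215,36,40,5)).items():
        im=cv2.imread(f"pics/{c}0.png");z=zoom(im,x,y,w,h,k)
        cx,cy=.486,-.1365; yw=np.radians(yd-90)
        draw(z,c,bailpts(cx,cy,yw),x,y,k,(0,0,255))
        t=np.linspace(0,6.3,40)
        for hh in(.002,.054): draw(z,c,np.c_[cx+.0245*np.cos(t),cy+.0245*np.sin(t),hh+0*t],x,y,k,(0,255,0))
        row.append(z)
    tiles.append(np.vstack(row))
cv2.imwrite("pics/ov_cyl.png",np.hstack(tiles))
E
```

```text
box (array([0.61903748, 0.00976246, 0.07549876]), np.float64(0.393169626154247))
hook ends [0.64042607 0.14959287] [0.52345741 0.1547687 ]
[ 0.6019  0.1467 -0.0674  0.1609  0.0983] [[-0.9, -0.2], [0.3, -0.0], [0.2, -0.7], [-1.5, -1.1], [-0.3, -0.5], [0.0, -0.4], [0.9, 0.8], [1.7, 0.1], [-0.2, 0.1], [0.1, -0.3]]
seat [[0.53708744 0.15112259 0.2765    ]] grip [[0.62724996 0.04654894 0.16088667]]
```

View pics/ov_cyl.png

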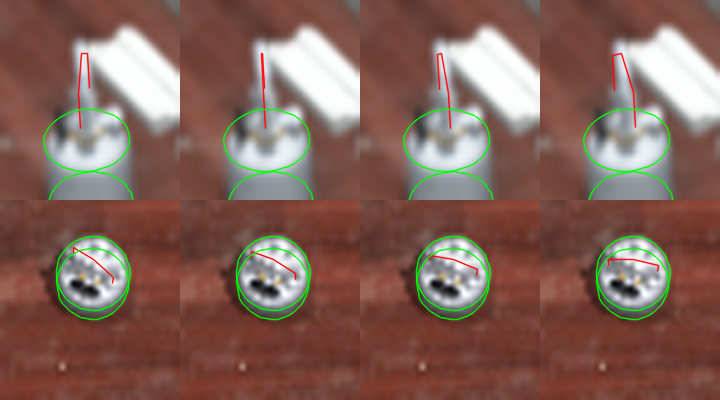

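View pics/ov_side.png

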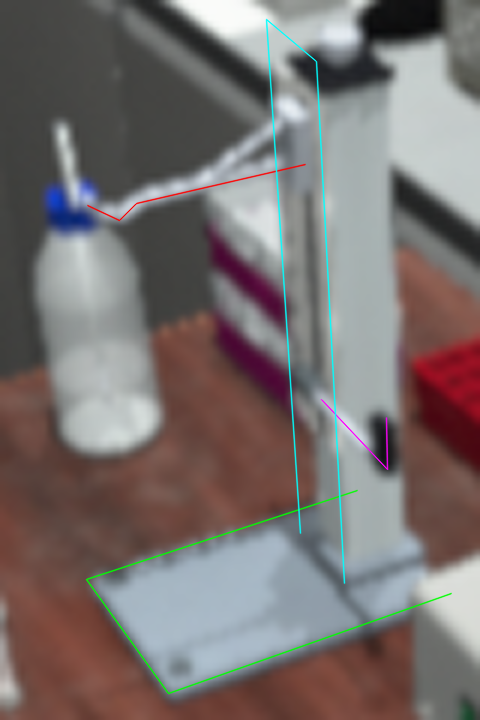

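View pics/ov_top.png

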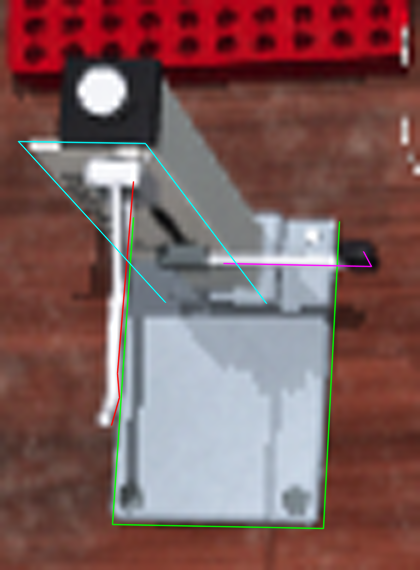

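The overlay fits in the top view, but in the side view the hook bar and column don't match the model well. I'll take a bigger zoom.

```bash
python3 - <<'E'
from h import *
im=cv2.imread("pics/side0.png")
A=zoom(im,250,95,80,60,10);cv2.imwrite("pics/sA.png",A)
B=zoom(im,250,150,80,60,10);cv2.imwrite("pics/sB.png",B)
im=cv2.imread("pics/top0.png")
cv2.imwrite("pics/tA.png",zoom(im,190,140,80,60,10))
E
```

```text
(no output)
```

View pics/sA.png

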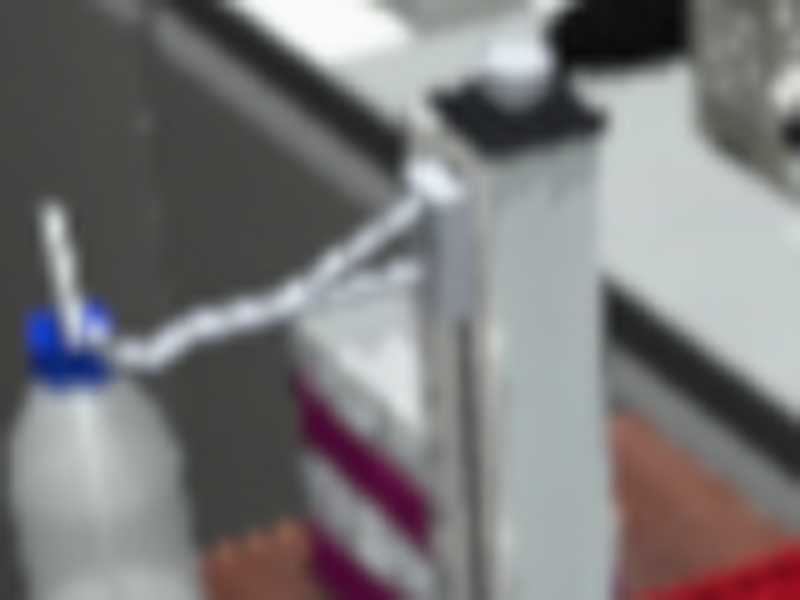

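View pics/sB.png

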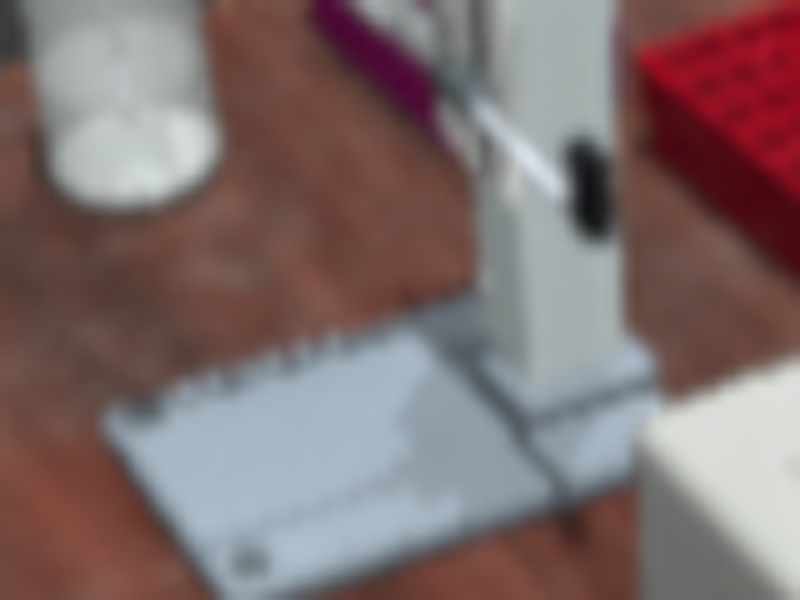

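View pics/tA.png

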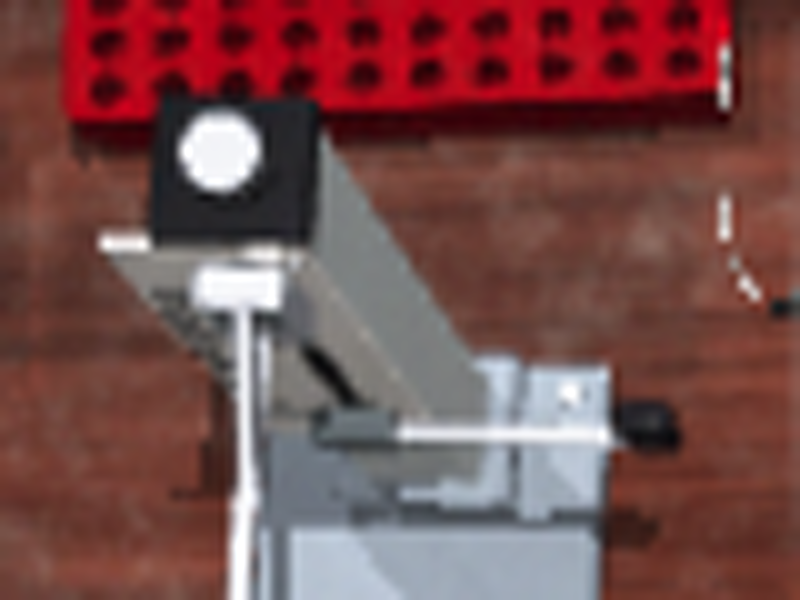

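```bash
cat > fit.py <<'E'
from h import *
fc=lambda sx,sy:(sx*.09,sy*.06,.014)
obs=[("top",fc(-1,1),(213.8,227.2),1),("top",fc(-1,-1),(248.3,227.6),1),("top",fc(1,-1),(251,176.8),1),
("side",fc(-1,1),(260.5,191.5),1.),("side",fc(-1,-1),(272.5,210.5),1.),
("side","tip",(261,129.),1),("top","tip",(212,210),1),("side","bar",(291.5,122),1.5),("top","bar",(214.3,171),1.5),
("side","top38",(291.5,106),1),("top","top38",(200,164.3),1),("top","top20",(220.5,165.5),1),("side","base",(302.5,188.5),1),
("side","grip",(309.1,168.6),1),("top","grip",(255,182.8),1)]
def loc(l,p):
    if not isinstance(l,str): return l
    return {"tip":(-.081,0,.286),"bar":(.022,0,.273),"top38":(.04,.038,p[5]),"top20":(.04,-.02,p[5]),"base":(p[6],-.02,.014),"grip":(.032,-p[4],p[3])}[l]
def f(p): return np.concatenate([(proj(c,bal(loc(l,p),p))[0]-o)/s for c,l,o,s in obs])
r=least_squares(f,[.61,.15,0,.16,.095,.34,.045],loss="soft_l1");b=r.x
if __name__=="__main__":
    print(np.round(b,4))
    for o,e in zip(obs,f(b).reshape(-1,2)): print(o[0],o[1],np.round(e,1))
    print("seat",bal((-.065,0,.2765),b),"grip",bal(loc("grip",b),b))
    for n,s,t in[("tip",(261,129),(212,210)),("bar",(291.5,122),(214.3,171)),("top38",(291.5,106),(200,164.3)),("FL",(260.5,191.5),(213.8,227.2)),("FR",(272.5,210.5),(248.3,227.6))]: print(n,tri(s,t))
E
python3 fit.py
```

```text
[ 0.6042  0.1469 -0.0725  0.1578  0.0956  0.3146  0.0419]
top (-0.09, 0.06, 0.014) [-0.9 -1.1]
top (-0.09, -0.06, 0.014) [-0.2 -0.7]
top (0.09, -0.06, 0.014) [ 0.1 -1. ]
side (-0.09, 0.06, 0.014) [-1.  -0.8]
side (-0.09, -0.06, 0.014) [ 0.5 -0.8]
side tip [-1.4 -0.7]
top tip [ 0.7 -0.4]
side bar [-0.4  1.4]
top bar [1.4 2.8]
side top38 [-1.5 -0.2]
top top38 [0.1 0.6]
top top20 [ 0.3 -0.1]
side base [0.3 2.8]
side grip [-0.1  0.1]
top grip [-0.  -0.5]
seat [[0.53939835 0.15162925 0.2765    ]] grip [[0.62921502 0.04924471 0.15782828]]
tip (array([0.52565257, 0.15519393, 0.28123704]), np.float64(0.9101070108636122))
bar (array([0.63590734, 0.15187483, 0.27541117]), np.float64(0.9872060748493254))
top38 (array([0.65059973, 0.18246674, 0.31230027]), np.float64(0.4835353606979993))
FL (array([0.51776544, 0.2101126 , 0.01190935]), np.float64(0.8076458369262127))
FR (array([0.50802867, 0.09345429, 0.01142243]), np.float64(0.025730266796784917))
```

```bash
python3 - <<'E'
from h import *
t=np.linspace(0,6.3,60)
def ext(c,x,y):
    u=np.vstack([proj(c,np.c_[x+.0245*np.cos(t),y+.0245*np.sin(t),z+0*t]) for z in(0.,.054)]);return u.min(0),u.max(0)
def f(p):
    a,b=ext("side",*p);d,e=ext("top",*p)
    return [a[0]-294.5,b[0]-311.3,b[1]-264.6,d[0]-309.5,e[0]-323.8,d[1]-221.5,e[1]-238.2]
r=least_squares(f,[.485,-.137]);print(r.x,np.round(r.fun,1))
x,y=r.x
for yd in(50,55,60,65,70): print(yd,np.round(proj("side",bailpts(x,y,np.radians(yd-90))),1).tolist())
import time
# reachability
b=[.604,.147,-.0725]
g=np.array([.6292,.0482,.1585])
print("dist",read_joint_vel().round(2)[:2])
for n,p,ps in[("tab",g,b[2]),("tabtop",g+[0,0,.115],b[2]),("cyl",[x,y,.095],np.radians(62)),("hang",[.54-.06,.1515+.004,.2765+.023-.022],np.pi/2+b[2]),("hangl",[.54,.1515,.18],np.pi/2+b[2])]:
    for k in(0,np.pi,-np.pi):
        s=inverse_kinematics(list(map(float,p)),qd(ps+k)); print(n,round(k,1),None if s is None else np.round(s,2).tolist())
E
```

```text
[ 0.48730633 -0.13851364] [-0.6  0.3  0.3 -0.3  0.2 -0.2 -0.3]
50 [[301.3, 243.4], [300.8, 236.4], [301.5, 228.4], [302.7, 228.4], [303.0, 235.4]]
55 [[301.8, 243.4], [301.3, 236.4], [301.5, 228.4], [302.2, 228.4], [302.6, 235.4]]
60 [[302.3, 243.4], [301.9, 236.4], [301.5, 228.4], [301.7, 228.4], [302.1, 235.4]]
65 [[302.8, 243.4], [302.4, 236.4], [301.5, 228.4], [301.2, 228.4], [301.6, 235.4]]
70 [[303.3, 243.3], [302.9, 236.3], [301.5, 228.4], [300.7, 228.5], [301.1, 235.5]]
dist [0. 0.]
tab 0 [-0.63, 0.51, 0.64, 1.75, -0.35, 1.0, 0.06]
tab 3.1 [0.72, 0.83, -1.25, 1.68, 0.83, 1.26, 2.35]
tab -3.1 [0.72, 0.83, -1.25, 1.68, 0.83, 1.26, 2.35]
tabtop 0 [-0.66, 0.38, 0.66, 1.65, -0.25, 1.2, -0.01]
tabtop 3.1 [0.72, 0.65, -1.24, 1.58, 0.63, 1.37, 2.48]
tabtop -3.1 [0.72, 0.65, -1.24, 1.58, 0.63, 1.37, 2.48]
cyl 0 [-0.5, 0.43, 0.82, 2.09, -0.44, 0.8, 1.67]
cyl 3.1 [-0.74, 0.63, 1.16, 2.1, -0.75, 0.91, -1.21]
cyl -3.1 [-0.74, 0.63, 1.16, 2.1, -0.75, 0.91, -1.21]
hang 0 [-0.69, 0.08, 0.31, 1.92, -0.03, 1.15, 1.13]
hang 3.1 [-0.97, 0.08, 0.61, 1.93, -0.05, 1.15, -1.99]
hang -3.1 [-0.97, 0.08, 0.61, 1.93, -0.05, 1.15, -1.99]
hangl 0 [-0.6, 0.3, 0.3, 1.89, -0.1, 0.97, 1.24]
hangl 3.1 [-0.91, 0.34, 0.66, 1.91, -0.25, 0.98, -1.77]
hangl -3.1 [-0.91, 0.34, 0.66, 1.91, -0.25, 0.98, -1.77]
```

```bash
python3 - <<'E'
from h import *
B=[.604,.147,-.0725]; q=qd(B[2])
move_ptp([.42,.35,.48],q)
move_ptp([.6292,.0482,.34],q)
move_gripper(.045,20)
movel([.6292,.0482,.21],speed=.15)
print(read_time_s(),read_eef_pos(),read_ft_force())
for c in("side","top"):
    im=read_camera(c)[:,:,::-1]; cv2.imwrite(f"pics/{c}1.png",im)
    r=tip_of(c,"drag_grip"); print([(np.round(d["at"],1),round(d["confidence"],2)) for d in r[:2]])
    x,y=((270,110) if c=="side" else (225,140)); cv2.imwrite(f"pics/{c}1z.png",zoom(im,x,y,70,75,8))
E
```

```text
5.3917 [0.63012495 0.0480559  0.21116994] [-0.17221965  0.21081251  0.48199543]
[(array([301.4, 230.4]), 0.62), (array([299.5, 231.7]), 0.57)]
[]
```

View pics/side1z.png

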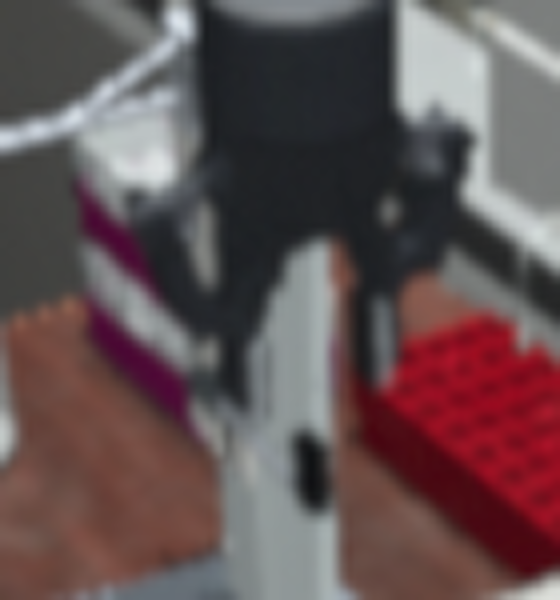

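View pics/top1z.png

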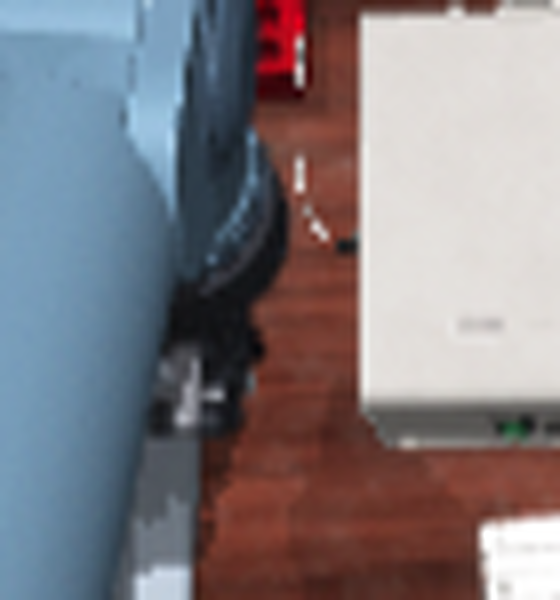

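In the side view the fingers straddle the tab: fingertips at about (299,159) and (317,158), tab at (309,169). I'll check the arm's clearance to the balance in the full picture.

View pics/side1.png

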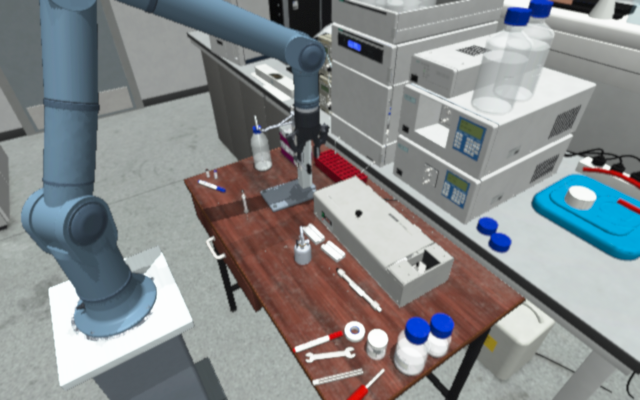

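The forearm is well clear at about (230,40), so I'll grip the tab and slide it up with a force watch.

```bash
python3 - <<'E'
from h import *
movel([.6292,.0482,.162],speed=.08)
f0=read_ft_force()
move_gripper(.0,20)
f1=read_ft_force();p=read_eef_pos();print("gap",read_finger_gap(),"df",np.round(f1-f0,2),p)
if read_finger_gap()<.02 and np.linalg.norm(f1-f0)<12:
    movel([.6292,.0482,.162+.100],speed=.06)
    fz=read_ft_force();print(np.round(fz-f1,2),np.round(fz-f0,2))
    z=.262;base=fz[2]
    while z<.290:
        z+=.0015; movel([.6292,.0482,z],speed=.02); f=read_ft_force()
        print(round(z,4),round(read_eef_pos()[2],4),np.round(f-f0,2))
        if f[2]-base<-2.0: break
print(read_time_s())
E
```

```text
gap 0.009513374614978138 df [ 2.03 -0.3  -0.31] [0.63054444 0.04811169 0.16291084]
[ 2.75  0.1  -0.81] [ 4.78 -0.2  -1.12]
0.2635 0.2642 [ 4.69 -0.08 -0.23]
0.265 0.2657 [ 5.03 -0.57 -0.52]
0.2665 0.2672 [ 5.49 -0.81 -0.57]
0.268 0.2687 [ 5.47 -0.47 -0.72]
0.2695 0.2702 [ 3.94  0.18 -0.01]
0.271 0.2717 [4.63 0.02 0.21]
0.2725 0.2732 [ 4.3  -1.09 -0.06]
0.274 0.2747 [ 4.45 -0.69  0.03]
0.2755 0.2762 [ 5.18 -0.81 -0.67]
0.277 0.2777 [ 4.6  -0.56  0.07]
0.2785 0.2792 [ 3.48  0.38 -0.77]
0.28 0.2798 [ 5.76 -0.31 -2.48]
0.2815 0.2801 [ 8.22 -0.29 -6.6 ]
11.8083
```

```bash
python3 - <<'E'
from h import *
B=[.604,.147,-.0725]
movel([.6292,.0482,.2805],speed=.02); print(np.round(read_ft_force(),2))
move_gripper(.045)
movel([.6292,.0482,.345],speed=.15)
movel([.52,-.05,.40],speed=.3)
q=qd(np.radians(62))
move_gripper(.075)
move_ptp([.4875,-.1385,.20],q)
print(read_time_s(),read_eef_pos(),np.round(read_ft_force(),2))
for c in("side","top"):
    im=read_camera(c)[:,:,::-1]; cv2.imwrite(f"pics/{c}2.png",im)
    for n in("drag_grip","cylinder","bail_top"):
        r=tip_of(c,n); print(c,n,[(np.round(d["at"],1),round(d["confidence"],2)) for d in r[:2]])
im=cv2.imread("pics/side2.png")
cv2.imwrite("pics/s2a.png",zoom(im,250,95,80,110,5)); cv2.imwrite("pics/s2b.png",zoom(im,265,180,80,90,6))
E
```

```text
[ 6.83  0.72 -4.31]
15.4833 [ 0.48828585 -0.13828908  0.20055179] [-0.01  0.12 -0.08]
side drag_grip [(array([265.4, 126.7]), 0.62), (array([286.7, 196.9]), 0.44)]
side cylinder [(array([302. , 256.2]), 0.85)]
side bail_top [(array([301.1, 232.3]), 0.62)]
top drag_grip [(array([250.6, 171.4]), 0.48)]
top cylinder [(array([213.8, 167.5]), 0.54), (array([249.1, 171.6]), 0.26)]
top bail_top [(array([229.9, 200. ]), 0.73)]
```

View pics/s2a.png

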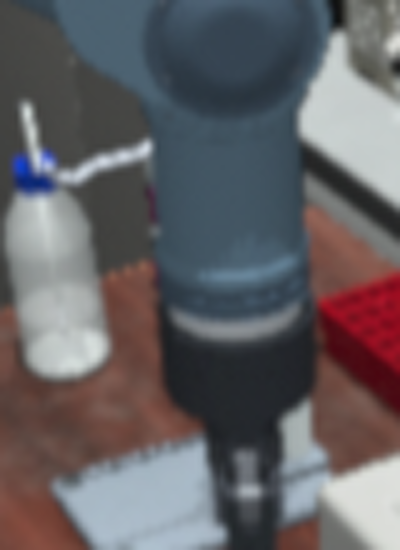

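View pics/s2b.png

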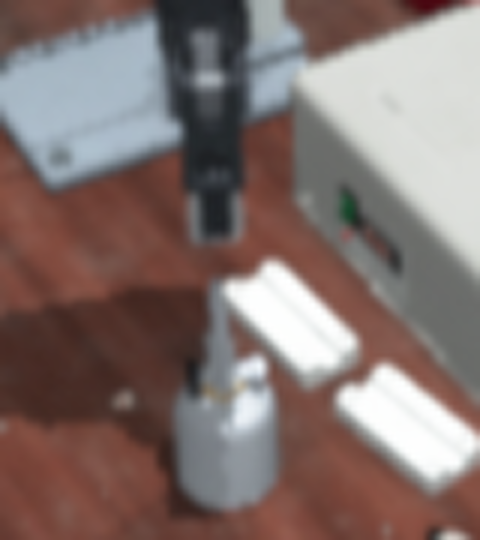

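View pics/top2.png

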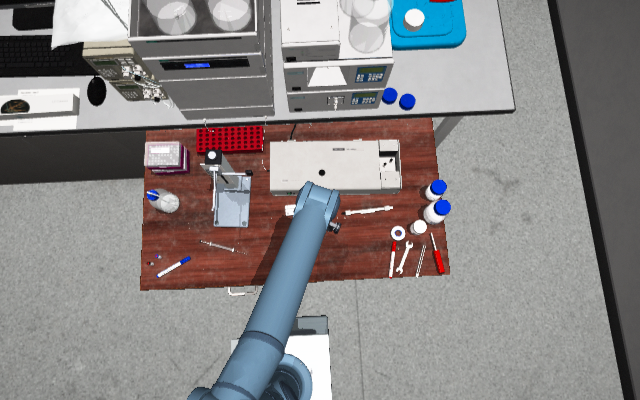

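The fingers are edge-on in the side view, in line with the bail: fingertips at (301,219), bail peak at (301,227). In the top view the tab has moved up to (250,172). Next I'll grasp the bail and lift.

```bash
python3 - <<'E'
from h import *
print("tab expected top", proj("top",bal((.032,-.0956,.275),[.604,.147,-.0725])))
q=qd(np.radians(62))
movel([.4875,-.1385,.096],q,speed=.1)
f0=np.mean([read_ft_force() for _ in range(5)],0);print(np.round(f0,2),read_time_s())
move_gripper(0.,35)
print("gap",read_finger_gap(),np.round(read_ft_force()-f0,2),read_eef_pos(),read_ft_torque().round(3))
movel([.4875,-.1385,.16],speed=.12)
pause(.3)
print(np.round(np.mean([read_ft_force() for _ in range(8)],0)-f0,2),"gap",read_finger_gap(),read_time_s())
for c in("side","top"):
    im=read_camera(c)[:,:,::-1]; cv2.imwrite(f"pics/{c}3.png",im)
cv2.imwrite("pics/s3.png",zoom(cv2.imread("pics/side3.png"),260,170,90,100,6))
E
```

```text
tab expected top [[249.61407422 172.56671224]]
[ 0.49 -0.51 -0.03] 17.075
gap 0.03651634541228358 [-0.72  0.71  4.06] [ 0.48816998 -0.13834644  0.0966256 ] [0.177 0.183 0.003]
[-0.07 -0.25 -5.76] gap 0.036708640549459784 18.4917
```

View pics/s3.png

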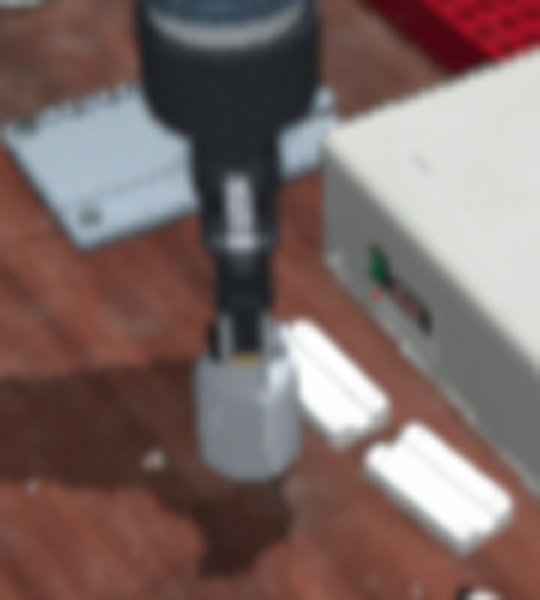

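```bash
python3 - <<'E'
from h import *
B=[.604,.147,-.0725]; q=qd(np.pi/2+B[2])
movel([.4875,-.12,.20],speed=.15)
move_ptp([.46,.03,.285],q)
P0=bal((-.12,0,.279),B)[0]; print(P0)
movel(P0,q,speed=.15)
pause(.3)
print(read_time_s(),read_eef_pos(),np.round(np.mean([read_ft_force() for _ in range(5)],0),2),read_finger_gap())
for c in("side","top"):
    im=read_camera(c)[:,:,::-1]; cv2.imwrite(f"pics/{c}4.png",im)
    for n in("hook_tip","hook_seat","bail_top","bail_grip"):
        r=tip_of(c,n); print(c,n,[(np.round(d["at"],1),round(d["confidence"],2)) for d in r[:2]])
cv2.imwrite("pics/s4.png",zoom(cv2.imread("pics/side4.png"),225,90,95,72,8))
cv2.imwrite("pics/t4.png",zoom(cv2.imread("pics/top4.png"),180,150,90,90,6))
E
```

```text
[0.48431524 0.15569238 0.279     ]
21.075 [0.48434544 0.15492937 0.27915116] [-0.68 -0.39 -5.18] 0.03656501117401376
side hook_tip [(array([262.8, 125.1]), 0.71)]
side hook_seat [(array([264.5, 130.2]), 0.46)]
side bail_top []
side bail_grip [(array([245.4, 132.6]), 0.9)]
top hook_tip [(array([210.3, 207.3]), 0.59), (array([365.9, 212.1]), 0.37)]
top hook_seat [(array([214.5, 200.7]), 0.57)]
top bail_top [(array([212.5, 224.2]), 0.68)]
top bail_grip [(array([211.8, 225.1]), 0.47)]
```

View pics/s4.png

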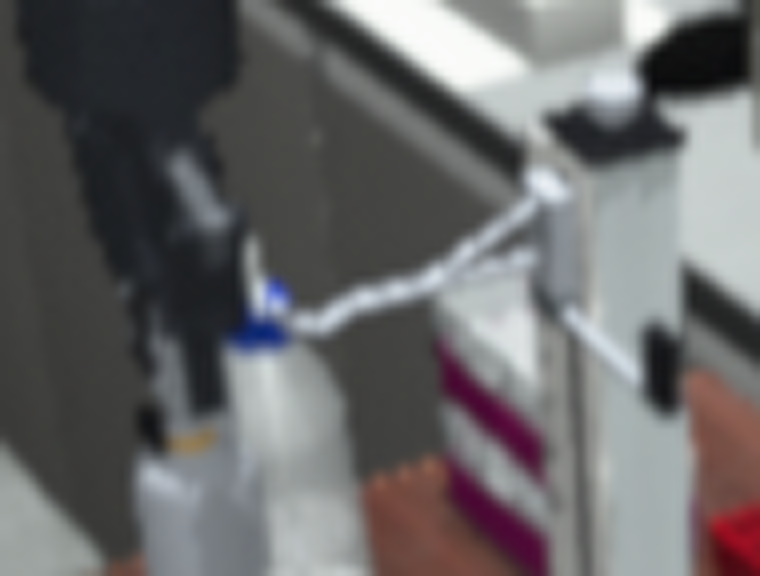

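View pics/t4.png

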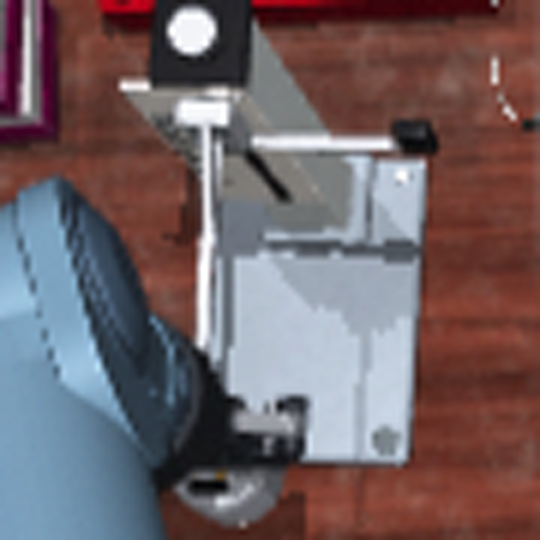

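```bash
python3 - <<'E'
from h import *
B=[.604,.147,-.0725]
print("tip top", onz("top",(212,209.5),.286), onz("top",(209.6,210.2),.286)); print("tip side",onz("side",(261.5,128.5),.286))
print("bar near carriage top", onz("top",(214.3,171),.276), "mid",onz("top",(180+207/6-.5,150+240/6-.5),.28),"saddle start",onz("top",(180+203/6-.5,150+320/6-.5),.28))
print("model tip",bal((-.081,0,.286),B),"seat",bal((-.065,0,.28),B))
# tab z=.275 
print("tab top",onz("top",(180+413/6-.5,150+133/6-.5),.275+.015),"tab side",onz("side",(225+660/8-.5,90+368/8-.5),.275),"model",bal((.032,-.095,.275),B))
# cylinder silhouettes predicted at TCP
for c,(x,y,w,h,k) in dict(side=(225,90,95,72,8),top=(180,150,90,90,6)).items():
    z=zoom(cv2.imread(f"pics/{c}4.png"),x,y,w,h,k); t=np.linspace(0,6.3,60)
    for hh in(.0,.054): draw(z,c,np.c_[.4845+.0245*np.cos(t),.155+.0245*np.sin(t),.279-.0966+hh+0*t],x,y,k,(0,255,0))
    draw(z,c,bailpts(.4845,.155,B[2],.279-.0966),x,y,k,(0,0,255))
    draw(z,c,bal([(.02,0,.273),(-.05,0,.278),(-.065,0,.273),(-.081,0,.286)],B),x,y,k,(255,0,255))
    cv2.imwrite(f"pics/ov4{c}.png",z)
E
```

```text
tip top [0.52379715 0.15481487] [0.52212923 0.16152342]
tip side [0.52767035 0.14856213]
bar near carriage top [0.63832596 0.15082837] mid [0.58258002 0.15068053] saddle start [0.5439406  0.15247737]
model tip [[0.52321278 0.15286736 0.286     ]] seat [[0.53917075 0.15170837 0.28      ]]
tab top [0.62765085 0.05085787] tab side [0.62826319 0.05237192] model [[0.62903447 0.04993159 0.275     ]]
```

View pics/ov4side.png

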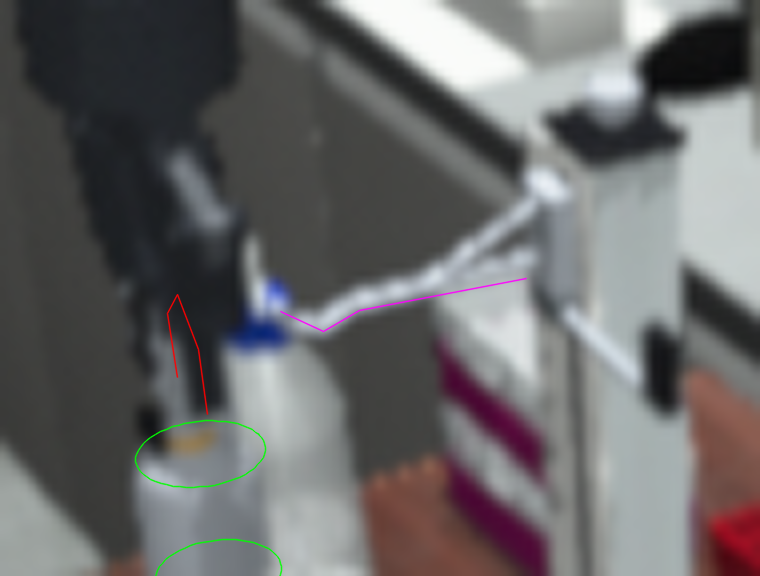

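View pics/ov4top.png

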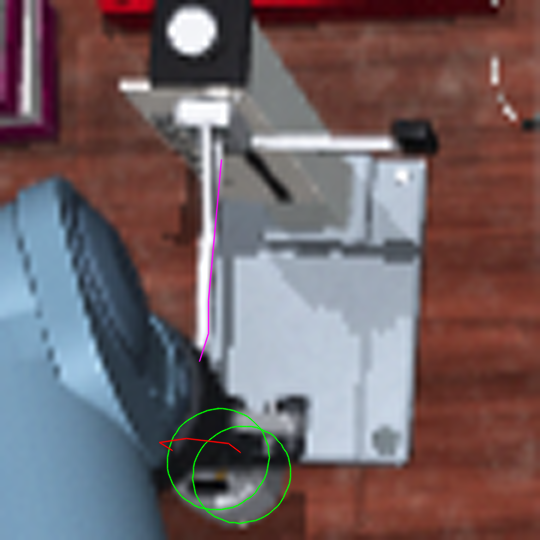

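Model and picture agree to about 1 px; the hook bar is around 1 to 2 mm further +y than modelled. I'll advance the bail over the tip with a force watch.

```bash
python3 - <<'E'
from h import *
yaw=-.06; q=qd(np.pi/2+yaw); S=np.array([.5405,.1525,.279]); d=np.array([np.cos(yaw),np.sin(yaw),0])
movel(S-.055*d,q,speed=.1); pause(.2)
f0=np.mean([read_ft_force() for _ in range(6)],0);print(np.round(f0,2))
ok=True
for s in np.arange(-.05,.0001,.005):
    movel(S+s*d,q,speed=.06); f=read_ft_force()-f0
    print(round(s,3),np.round(f,2))
    if np.linalg.norm(f)>3: ok=False;break
print(ok,read_time_s(),read_eef_pos())
for c in("side","top"): cv2.imwrite(f"pics/{c}5.png",read_camera(c)[:,:,::-1])
cv2.imwrite("pics/s5.png",zoom(cv2.imread("pics/side5.png"),225,90,95,72,8))
E
```

```text
[-0.15 -0.83 -4.97]
-0.05 [ 0.76  0.64 -0.39]
-0.045 [-0.59  0.47 -0.03]
-0.04 [0.04 1.14 0.03]
-0.035 [ 0.45  0.66 -0.1 ]
-0.03 [ 0.45  0.8  -0.29]
-0.025 [-0.09  0.33 -0.39]
-0.02 [ 0.83  0.72 -0.34]
-0.015 [0.48 1.04 0.31]
-0.01 [ 0.88  1.84 -0.33]
-0.005 [-0.16  0.5  -0.64]
-0.0 [-0.03  0.64 -0.17]
True 24.775 [0.54088769 0.15241826 0.27908113]
```

View pics/s5.png

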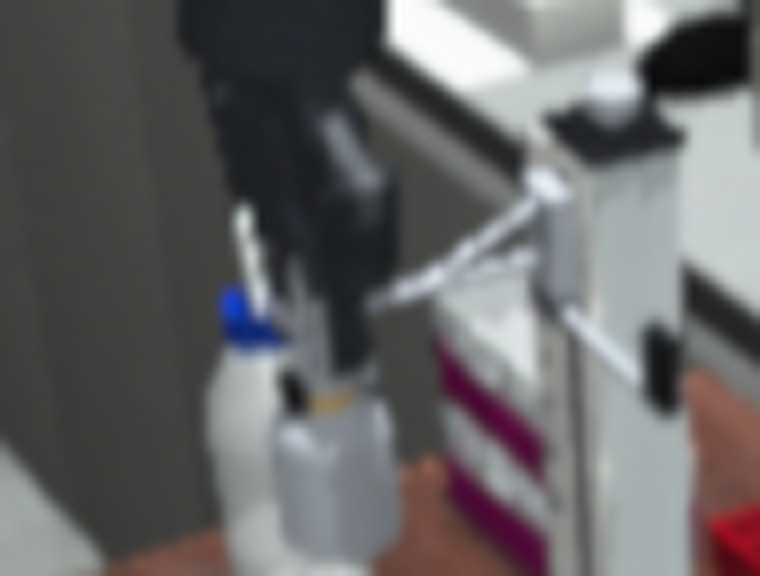

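The hook bar now runs into the bail between the fingers, with no contact force. Next I'll lower to contact, averaging the force over time.

```bash
cat >> h.py <<'E'
def ft(n=12,dt=.03):
    v=[]
    for _ in range(n): v.append(read_ft_force()); pause(dt)
    return np.mean(v,0),np.std(v,0)/np.sqrt(n)
E
python3 - <<'E'
from h import *
yaw=-.06; q=qd(np.pi/2+yaw); S=np.array([.5405,.1525,.279])
movel([S[0],S[1],.262],q,speed=.06)
f0,e=ft(16); print("f0",np.round(f0,2),np.round(e,2))
z=.262
while z>.240:
    z-=.002; movel([S[0],S[1],z],q,speed=.04); pause(.05); f=ft(3,.02)[0]-f0
    print(round(z,3),round(read_eef_pos()[2],4),np.round(f,2))
    if f[2]>1.6 or np.hypot(f[0],f[1])>4: break
print(read_time_s(),read_finger_gap())
for c in("side","top"): cv2.imwrite(f"pics/{c}6.png",read_camera(c)[:,:,::-1])
cv2.imwrite("pics/s6.png",zoom(cv2.imread("pics/side6.png"),225,90,95,72,8))
E
```

```text
f0 [-0.07  0.   -5.18] [0.09 0.14 0.11]
0.26 0.2599 [ 0.21 -0.02  0.09]
0.258 0.258 [0.01 0.1  0.27]
0.256 0.2562 [ 0.66 -0.51  0.26]
0.254 0.2541 [1.68 0.74 0.8 ]
0.252 0.252 [1.05 0.63 0.96]
0.25 0.25 [1.37 0.5  1.07]
0.248 0.248 [1.37 1.27 1.12]
0.246 0.246 [1.81 0.9  1.64]
28.6417 0.036862643510294335
```

View pics/s6.png

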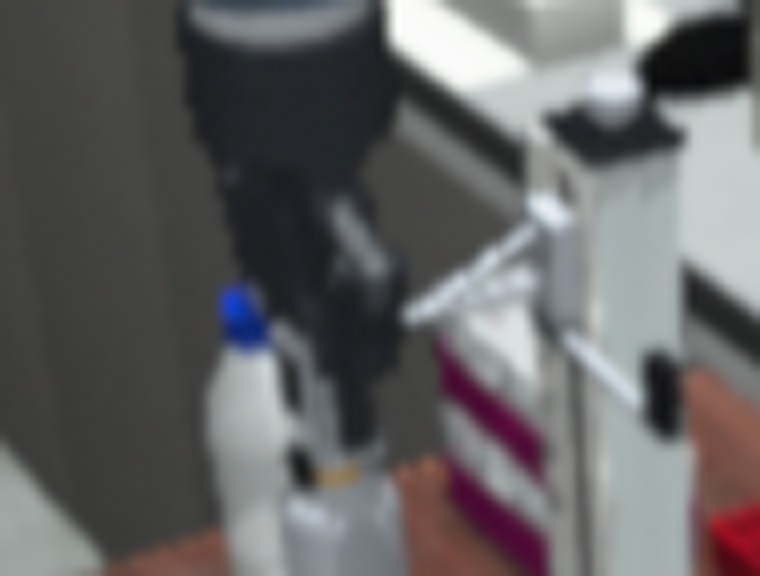

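The bail is seated: the carriage and the tab (now at (307,139)) are moving down together. Continuing the slow handover.

```bash
python3 - <<'E'
from h import *
yaw=-.06; q=qd(np.pi/2+yaw); X,Y=.5405+.001,.1525+.0005
D=[]
for z in (.240,.232,.224,.216,.208,.204):
    movel([X,Y,z],q,speed=.03); pause(.1); f,e=ft(12,.02)
    D.append((read_eef_pos()[2],f[2])); print(round(z,3),np.round(f,2),np.round(e,2))
    if f[2]>-.1 or np.hypot(f[0],f[1])>5: break
D=np.array(D);p=np.polyfit(D[:,0],D[:,1],1);print("k",-p[0],"zero at",-p[1]/p[0],"Fz at .2555",np.polyval(p,.2555))
f,e=ft(40,.025);print(np.round(f,2),np.round(e,2),read_time_s(),read_finger_gap(),read_ft_torque().round(3))
E
```

```text
0.24 [ 0.23  0.2  -3.11] [0.12 0.14 0.09]
0.232 [-0.32  0.3  -2.71] [0.12 0.11 0.1 ]
0.224 [-0.39 -0.21 -2.11] [0.14 0.12 0.09]
0.216 [-1.23  0.04 -1.11] [0.12 0.16 0.13]
0.208 [-1.33  0.03 -0.52] [0.21 0.14 0.12]
0.204 [-1.18  0.08 -0.33] [0.14 0.1  0.15]
k 82.99727415387775 zero at 0.20088143262351446 Fz at .2555 -4.533192210438216
[-1.14 -0.25 -0.24] [0.08 0.07 0.08] 33.8417 0.03657180093594541 [-0.026  0.217  0.012]
```

```bash
python3 - <<'E'
from h import *
yaw=-.06; q=qd(np.pi/2+yaw); X,Y=.5408,.153
movel([X,Y,.2005],q,speed=.015); pause(.2)
f,e=ft(40,.025);print(np.round(f,2),np.round(e,2),read_time_s(),read_eef_pos(),read_ft_torque().round(3))
for c in("side","top"): cv2.imwrite(f"pics/{c}7.png",read_camera(c)[:,:,::-1])
cv2.imwrite("pics/s7.png",zoom(cv2.imread("pics/side7.png"),225,100,95,72,8))
E
```

```text
[ 2.74 -0.26 -0.03] [0.12 0.07 0.07] 35.4333 [0.5411275  0.15299889 0.20064191] [-0.047 -0.66  -0.027]
```

View pics/s7.png

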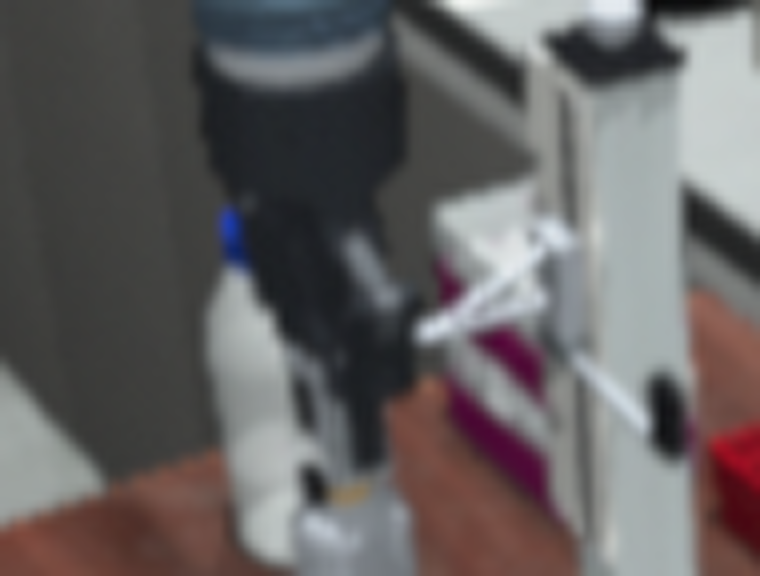

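```bash
python3 - <<'E'
from h import *
yaw=-.06; q=qd(np.pi/2+yaw); Y=.153
for X in(.5411,.5413):
    movel([X,Y,.2005],q,speed=.01); f,e=ft(16,.025);print(X,np.round(f,2),np.round(e,2))
    if abs(f[0])<.8: break
print(read_time_s())
move_gripper(.06)
ims=[read_camera("side")[:,:,::-1] for _ in range(3)]
pause(.5); f,e=ft(20,.025); print("free",np.round(f,2),read_finger_gap(),read_time_s())
ims.append(read_camera("side")[:,:,::-1])
cv2.imwrite("pics/top8.png",read_camera("top")[:,:,::-1])
cv2.imwrite("pics/side8.png",ims[3])
cv2.imwrite("pics/s8.png",np.hstack([zoom(i,265,120,55,90,6)[:, :] for i in(ims[0],ims[3])]))
E
```

```text
0.5411 [ 3.31  0.05 -0.03] [0.09 0.12 0.14]
0.5413 [2.91 0.05 0.01] [0.09 0.15 0.11]
36.8333
free [-0.06  0.2  -0.03] 0.05980382581500841 38.3333
```

View pics/s8.png

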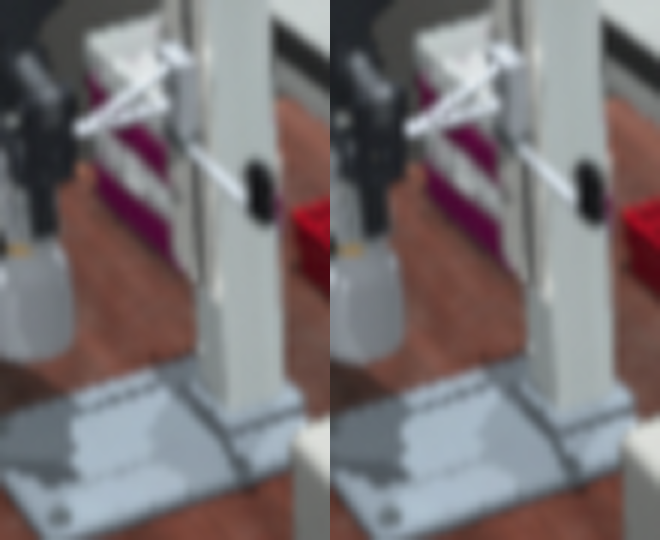

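View pics/top8.png

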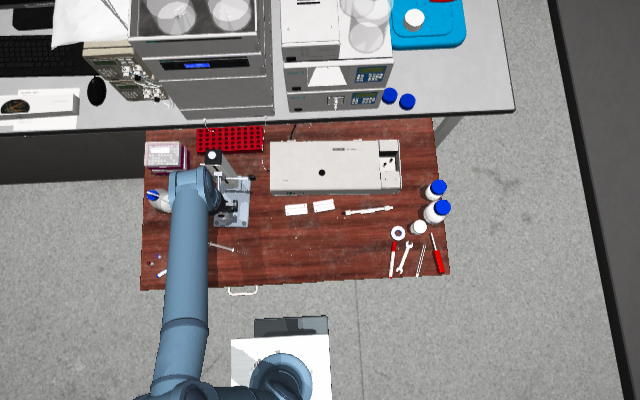

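After release the free force reads -0.03 N, so the zero held, and the carriage and pointer haven't visibly moved. I'll withdraw straight up.

```bash
python3 - <<'E'
from h import *
yaw=-.06; q=qd(np.pi/2+yaw)
movel([.5413,.153,.235],q,speed=.05); print(np.round(read_ft_force(),2))
movel([.5413,.153,.36],q,speed=.1); print(np.round(read_ft_force(),2))
movel([.40,.0,.42],q,speed=.2)
pause(1.0)
a=read_camera("side"); pause(.6); b=read_camera("side");t=read_camera("top")
print(read_time_s(), np.abs(a[100:220,230:330].astype(int)-b[100:220,230:330]).max())
cv2.imwrite("pics/side9.png",b[:,:,::-1]);cv2.imwrite("pics/top9.png",t[:,:,::-1])
cv2.imwrite("pics/s9.png",zoom(b[:,:,::-1],235,110,90,70,8));cv2.imwrite("pics/t9.png",zoom(t[:,:,::-1],180,140,90,90,6))
E
```

```text
[-0.05  0.88 -0.39]
[ 0.66 -0.66 -0.78]
43.6583 3
```

View pics/s9.png

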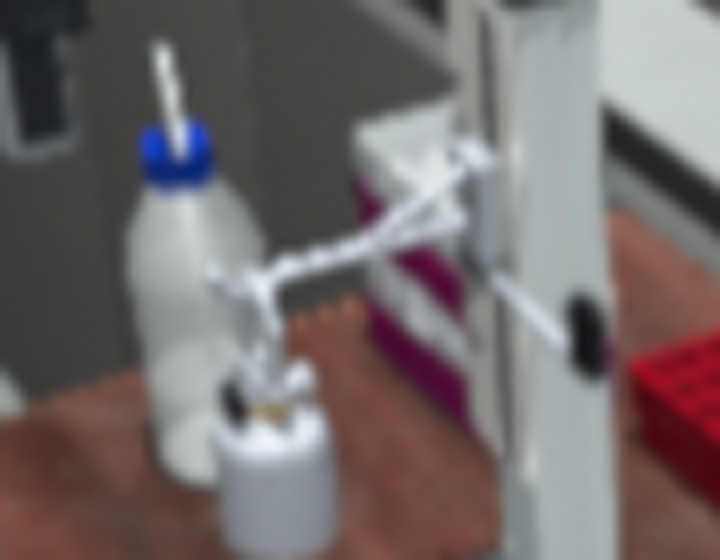

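View pics/t9.png

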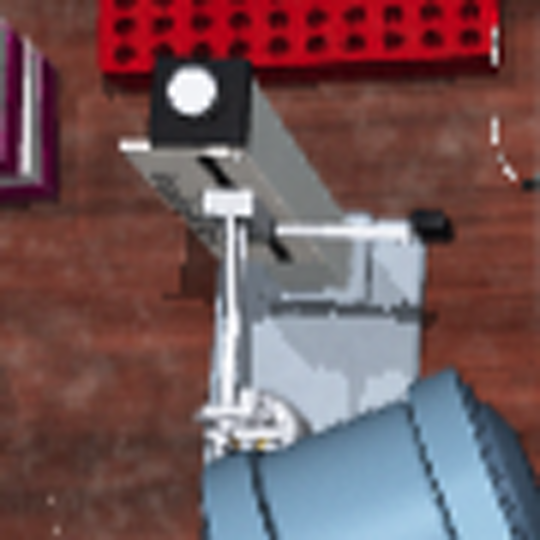

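View pics/side9.png

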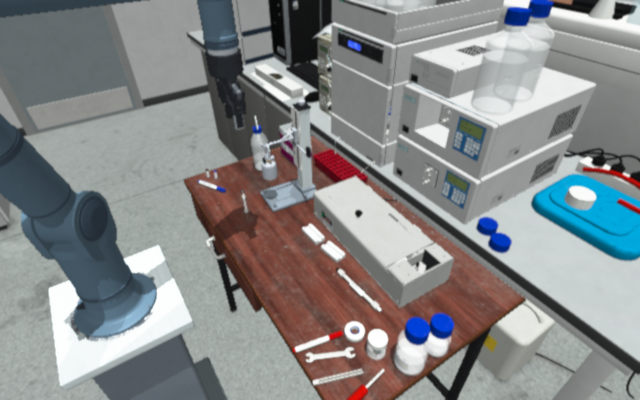

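The cylinder hangs upright on the hook at (269,167). The pointer rod is right under the carriage at about (297,144), the same spacing as when they touched unloaded. Two frames 0.65 s apart are identical apart from noise.

```bash
python3 -c "
from bench import *
print(sign_off(), read_time_s())"
```

```text
the job is handed in; nothing more can be done
the job is handed in; nothing more can be done
```

The cylinder is hanging free and still on the hook, and I handed the job in at about 44 s. `sign_off` gives no verdict.

- **Drag pointer:** I slid it up by its tab until it met the stop at zero (about 6.6 N felt at the wrist), then let go. The picture showed the tab at its expected zero position.
- **Handover:** I seated the bail in the hook's saddle and lowered slowly. The wrist force fell along a line of about 83 N/m, and I opened the gripper when it read 0.01 N vertically. It then read −0.03 N free, so the zero had not drifted.
- **Last checks:** Two pictures 0.65 s apart show no motion. The drag pointer sits against the carriage, with the same spacing to within about 1 px as when they touched unloaded. In the last side picture the other things look unmoved.

**Checks that disagreed:**
- The first weight reading, after lifting off the table, was 5.8 N. At the hook it was about 5.2 N, and I went by the hook reading together with the zero check.
- About 2.9 N of sideways force from the rigid grip remained when I released. No swing shows in the pictures.

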